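# Load the sloping driver test rack and close the row

## Robot

A 6-joint arm with a two-finger parallel gripper is mounted at the origin on a cart in front of the work surface, level with it; the furniture and walls round the work are solid. World frame = base frame: x ahead of the robot, y to its left, z up, the work surface at z = 0. Lengths are in m, angles in rad, forces in N, time in s.
With the tool pointing down it reaches from about 0.25 to 0.775 m from the base axis. Payload 4 kg.
Tool frame: the origin (TCP) lies midway between the tips of the shut fingers; the grasp point (between the pads) lies grip_point_offset behind it (grip_point_offset is the distance from the TCP to the grasp point, in m); z points along the fingers, y is the line along which they close (so a half turn about z gives the same grasp; the last joint's range is limited). The gripper opens to 94 mm and grips with 3 to 60 N. Pads are 16 mm wide; open, the fingers measure 119 mm over their backs; the gripper's body (75 mm by 177 mm) begins 78 mm behind the grasp point.
Start: joints at [-1.23, 0.087, 1.371, -0, 1.684, -0.103], TCP at [0.236, -0.497, 0.206] pointing down, gripper open.
Joint ranges: [-3.1, 3.1], [-0.76, 2.03], [0.27, 2.55], [-1.08, 4.22], [0.17, 2.65], [-2.57, 2.57]. Speed limits (rad/s): [2.79, 2.79, 3.14, 3.14, 3.14, 3.14].

## Interface

Orientations are given as [roll, pitch, yaw] about the fixed x, y, z axes, in that order (R = Rz(yaw) Ry(pitch) Rx(roll)).
In Python, from bench import * gives the robot as it stands. The module is installed in compiled form; this text tells all that it offers.
- The arm moves only by the tool apply_moves, never from a script. Its argument "commands" is a list of rows, each a list of 7 numbers: the turn, a rotation vector about the world's x, y, z in rad, then the shift along the world's x, y, z in m, then the opening in per cent of the stroke, from 0 (shut) to 100 (fully open). In form: [[ax, ay, az, x, y, z, jaw], ...]. A call has exactly 5 rows; each row is the pose to reach, as a shift and turn from the pose commanded when the call began; what a row does not reach only later rows make up. A row lasts 1/10 s, in which the tool goes at most 50 mm and 8.59 degrees, less where a joint would pass 70% of its speed; a pose out of reach is approached as far as the arm can. A call with a gripper value outside its range is refused whole. The fingers move at their own pace and stop on an object; the grip force is fixed at half the most. Time passes only in rows, so rows that repeat a pose let the fingers close, or fill a call up. It gives the time, the measured TCP pose, the force, the opening and the grip force at its end, in the units of the state.
- get_obs(): the state, without advancing time (a new reading comes with each control period).
- snapshot(name): name is "scene" or "top" or "wrist"; returns a dict with "pixels" (400x640x3 uint8, red, green, blue), "vertical_fov" (degrees; the focal length in pixels is half the picture's height over the tangent of half this angle, whatever the lens; pixels are square), "cx", "cy" (the principal point, pixels), "k1" (the pictures are not rectified: a ray, as slopes to the right and down, at radius r is drawn at 1 + k1 r^2 times it, then the intrinsics apply), "rvec" (rotation vector, rad) and "tvec" (3), from world to camera coordinates, as OpenCV has them. Camera axes: x right, y down, z forward; pixel columns grow to the right and rows downward; lengths in m; the calibration is good to about 2 mm. A picture is of the moment at which its call begins. There is no depth.
- close_job(): hands the job in; it is judged then, once.
Trained networks look in the newest picture that a camera, given by its name, has taken for a name from the list of things; names that differ only in an ending like _2 or _b are one class to them, and where a whole thing is asked for, a point or a joint stands for the part that bears it (a point fixed in the world has none). Each returns a list of dicts, best first, with "score" (0 to 1); they miss things now and then, are a little off and sometimes report something else, mostly with a low value. They report only what shows in the picture. A call takes as long as a camera call. They do not tell look-alikes from the thing itself.
- masks_of(camera, query): "mask" (400x640 bool, what is visible of it) and "extent" ([left, top, right, bottom] in pixels, round what is visible of it).
- place_of(camera, query): "pixel" ([column, row] in pixels: a listed point, or the origin of a listed thing).
The state is a dict: "time": time; "joint_positions": joint angles; "qvel": joint speeds; "joint_torque": joint torques, N m; "tool_pos": TCP position; "ee_rot": TCP orientation; "wrist_force": force on the tool from outside, world axes, zero at the start; "wrist_torque": the same for the moment, N m; "width": finger opening in m; "finger_force": force on a finger pad.
Only numpy, scipy, OpenCV 4.12 (cv2) and the standard library are available. Lean on these libraries where they do the work, as an engineer would, in place of code of your own. Each camera call takes 0.05 s, during which the arm holds its last target. There are 200 camera calls.

## Task

Load the sloping test rack: take the two white LED drivers from the bench and lay them flat on its bed beside the one already there, long sides up the slope, lower ends down against the front lip. Then slide the clamp along until the three stand side by side in one tight row against the fixed cheek, and stop gently as soon as the row is snug: the thin cases must not be squeezed hard. Leave the tools round about where they are.

Things in the scene. Friction and masses are not known exactly. Their poses are not given: they have to be found in the camera images.
- bed: Grey bed of the fixed test rack, sloping 30 degrees, low edge on the right, 300 mm wide. Origin: on its top surface, 40 mm above the bench where the inner faces of the front lip (10 mm high, 6 thick, along the low edge) and the fixed cheek (26 mm high, 110 long, near the robot) meet. x runs up the slope, y level, from clamp to fixed cheek (the row lies at negative y), z square off the bed.
- clamp (a joint): Travel of the sliding clamp towards the fixed cheek, m: 0 = fully open, most 0.17. Its cheek face (26 mm high, from 5 to 105 mm up the slope) lies at y = value - 0.235 in the bed's frame. Dry sliding friction about 3 N; it stays where it is left. Three drivers need 108 mm between the cheeks (value 0.127). It should only be pushed until snug: over 30 N on a driver is too much.
- clamp_grip (a point): Middle of the clamp's upright black grip, a tab 12 mm thick along the sliding direction and 47 mm along the slope, 36 to 64 mm above the bed and square to it. The point is 50 mm above the bed, 55 mm up the slope from the lip, 42 mm outward of the clamp's cheek face; 30 mm are free between cheek and grip. Below it a steel web (8 mm thick) goes down to the foot, 5 mm high.
- driver_a: White potted LED driver already on the rack's bed, lying against the front lip, a little off the fixed cheek. Case 36 x 104 x 28 mm (with thin lead ends at both ends that do not matter), 0.2 kg. Origin: centre of its underside; x across the 36 mm, y along the 104 mm, z up out of its top. Either end may be uphill. On the bare slope it may stay put or creep down.
- driver_b: LED driver like driver_a, lying flat on the bench at the right of the rack, roughly pointing away from the robot; it has to be carried over and tilted. Take it across the 36 mm sides.
- driver_c: LED driver like driver_a, lying flat on the bench at the right of the rack, roughly pointing away from the robot; it has to be carried over and tilted. Take it across the 36 mm sides.
- multimeter: Black hand multimeter, 145 x 70 x 43 mm, lying on the bench to the right of the drivers; leave alone. Origin: centre of its underside.
- tape: Roll of black insulating tape, 64 mm across, 19 mm high, on the bench left of the rack; leave alone. Origin: centre of its underside.
- solder_spool: Spool of solder standing on end, 55 mm across, 36 mm high, on the bench on the robot's side of the drivers; leave alone. Origin: on its underside, 11 mm off the spool's middle.
- pliers: Red-handled pliers, 198 x 62 x 12 mm, flat on the bench to the left; leave alone. Origin: centre of the underside.
- rack_strip: White strip connector, 20 x 110 x 16 mm, fixed across the upper end of the bed; its lower side is 140 mm up the slope from the lip. Origin: centre of its underside.
Mind the look-alikes: they are no part of the job. What is shaped like the driver_c but blue is not meant.

How it is judged:
On the way, in this order (a step that is already met when the one before it is completed fails the run):
1. all three drivers lie on the bed between the cheeks (x of driver_a in the frame of bed between 0.045 and 0.09 m and y of driver_a in the frame of bed between -0.235 and -0.01 m and z of driver_a in the frame of bed between -0.005 and 0.005 m and x of driver_b in the frame of bed between 0.045 and 0.09 m and y of driver_b in the frame of bed between -0.235 and -0.01 m and z of driver_b in the frame of bed between -0.005 and 0.005 m and x of driver_c in the frame of bed between 0.045 and 0.09 m and y of driver_c in the frame of bed between -0.235 and -0.01 m and z of driver_c in the frame of bed between -0.005 and 0.005 m), for 0.2 s.
2. the clamp is closed on the row (value of joint clamp above 0.125 m), for 0.2 s.
At the end, for the whole second after the job is handed in: All three drivers lie flat on the bed (underside within 3 mm of it), long sides up the slope within 3 degrees, lower ends within 3 mm of the front lip, the row closed between the cheeks with no more than 2 mm of play in all (clamp value over 0.125), everything at rest (value of joint clamp between 0.125 and 0.1295 m and x of driver_a in the frame of bed between 0.049 and 0.055 m and y of driver_a in the frame of bed between -0.094 and -0.014 m and z of driver_a in the frame of bed between -0.003 and 0.003 m and angle between the y axis of each of driver_a, driver_b, driver_c and the x axis of bed, either way round below 0.053 rad and angle between the z axis of each of driver_a, driver_b, driver_c and the z axis of bed, either way round below 0.053 rad and linear speed of each of driver_a, driver_b, driver_c below 0.02 m/s and x of driver_b in the frame of bed between 0.049 and 0.055 m and y of driver_b in the frame of bed between -0.094 and -0.014 m and z of driver_b in the frame of bed between -0.003 and 0.003 m and x of driver_c in the frame of bed between 0.049 and 0.055 m and y of driver_c in the frame of bed between -0.094 and -0.014 m and z of driver_c in the frame of bed between -0.003 and 0.003 m); the robot touches nothing.
It fails at once if the clamp squeezed a driver hard (over 30 N) (contact force between clamp and driver_a above 30 N or contact force between clamp and driver_b above 30 N or contact force between clamp and driver_c above 30 N).
It fails at once if a bystander was shoved more than 30 mm (distance of any of multimeter, tape, solder_spool, pliers from where it was at the start of the episode above 0.03 m).
It also fails if it takes over 61 s, if anything falls off the work surface, if the arm or the gripper's body presses on something with over 40 N, if the wrist force passes 120 N, or if a joint passes its speed limit or range.

## Working session

There is one attempt and no reset: what is moved stays moved. The work goes in short steps, Python scripts to look and compute and a tool call to move; the robot and the scene stay as the last step left them, time stands still between calls to the robot, and variables do not carry over. Pictures are saved under pics/ and viewed, at most 10 in all, crops included, and the job is handed in when it is done.

Besides the shell and the picture viewer there is one more tool, called after "Emit:" as a command line: name --pt "numbers of a row" for each row, then --argument value for the rest. apply_moves: Moves the arm, as the interface text tells. Its arguments: {"type":"object","properties":{"commands":{"type":"array"}},"required":["commands"]}

```bash
mkdir -p pics
cat > h.py <<'E'
from bench import *
import numpy as np, cv2
from scipy.spatial.transform import Rotation as R
def snap(n,save=None):
    s=snapshot(n)
    if save: cv2.imwrite(f'pics/{save}.png',s['pixels'][:,:,::-1])
    return s
def cam(s):
    f=200/np.tan(np.radians(s['vertical_fov'])/2)
    return f,R.from_rotvec(np.ravel(s['rvec'])).as_matrix(),np.ravel(s['tvec'])
def ray(s,p):
    f,M,t=cam(s)
    d=(np.array(p,float)-[s['cx'],s['cy']])/f
    u=d.copy()
    for _ in range(20): u=d/(1+s['k1']*(u@u))
    return -M.T@t, M.T@np.r_[u,1]
def atz(s,p,z):
    o,d=ray(s,p); return o+d*(z-o[2])/d[2]
def atplane(s,p,q,n):
    o,d=ray(s,p); return o+d*((np.array(q)-o)@n)/(d@n)
def proj(s,X):
    f,M,t=cam(s); c=np.atleast_2d(X)@M.T+t; u=c[:,:2]/c[:,2:]
    u=u*(1+s['k1']*(u**2).sum(1,keepdims=True)); return u*f+[s['cx'],s['cy']]
def tri(l):
    A=0;b=0
    for o,d in l:
        d=d/np.linalg.norm(d);P=np.eye(3)-np.outer(d,d);A=A+P;b=b+P@o
    return np.linalg.solve(A,b)
E
python3 - <<'E'
from h import *
o=get_obs();print({k:np.round(v,3) for k,v in o.items()})
S={}
for n in ('scene','top'):
    s=S[n]=snap(n,n+'0')
    print(n,s['vertical_fov'],s['cx'],s['cy'],s['k1'],np.round(ray(s,(320,200)),3).tolist())
    for q in ('bed','clamp_grip','driver_a','multimeter','solder_spool','rack_strip'):
        print(q,[(np.round(d['pixel']).tolist(),round(d['score'],2)) for d in place_of(n,q)][:6])
E
```

```text
{'time': np.float64(0.0), 'joint_positions': array([-1.23 ,  0.088,  1.372,  0.   ,  1.684, -0.103]), 'qvel': array([-0.001, -0.002, -0.001, -0.001, -0.   , -0.001]), 'joint_torque': array([ 0.0000e+00, -3.4019e+01, -3.0243e+01,  7.2000e-02,  3.3000e-02,
       -0.0000e+00]), 'tool_pos': array([ 0.236, -0.496,  0.204]), 'ee_rot': array([-3.139, -0.   ,  0.444]), 'wrist_force': array([ 0.208, -0.994, -0.26 ]), 'wrist_torque': array([-0.041, -0.047, -0.015]), 'finger_force': np.float64(0.0), 'width': np.float64(0.094)}
scene 56.96156066916678 322.8590221005778 198.19160902600106 -0.03647512180178673 [[-0.131, 0.999, 0.768], [0.423, -0.784, -0.453]]
bed [([314.0, 256.0], 0.76), ([356.0, 183.0], 0.17)]
clamp_grip [([279.0, 208.0], 0.84), ([270.0, 237.0], 0.65)]
driver_a [([338.0, 213.0], 0.74), ([298.0, 247.0], 0.72), ([278.0, 210.0], 0.68), ([345.0, 202.0], 0.47)]
multimeter [([356.0, 184.0], 0.85)]
solder_spool [([359.0, 224.0], 0.46)]
rack_strip [([267.0, 236.0], 0.48)]
top 49.81618826392817 314.366184944367 199.58425651466266 -0.11728501556847208 [[0.296, -0.188, 1.623], [0.129, -0.006, -0.992]]
bed [([238.0, 238.0], 0.96)]
clamp_grip [([268.0, 168.0], 0.89)]
driver_a [([459.0, 229.0], 0.93), ([229.0, 226.0], 0.85), ([344.0, 212.0], 0.82), ([367.0, 204.0], 0.74)]
multimeter [([413.0, 199.0], 0.68), ([237.0, 237.0], 0.39)]
solder_spool [([324.0, 243.0], 0.46)]
rack_strip [([215.0, 203.0], 0.64), ([327.0, 244.0], 0.17)]
```

```bash
python3 -c "
import bench;print([k for k in dir(bench) if k[0]!='_'][:60]); print(getattr(bench,'grip_point_offset',None))"
```

```text
['IKError', 'close_job', 'get_obs', 'grip_point_offset', 'masks_of', 'place_of', 'snapshot']
0.0188
```

View pics/top0.png

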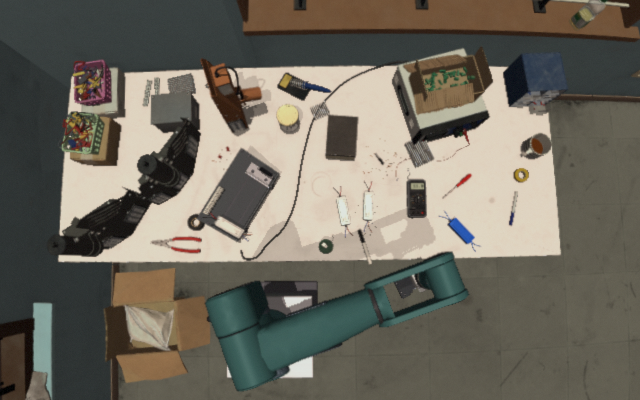

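View pics/scene0.png

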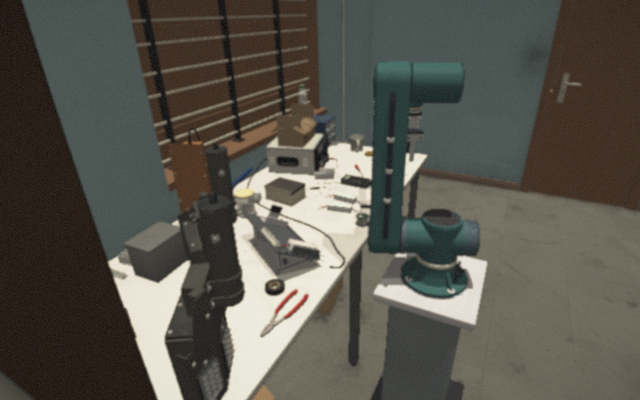

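The top picture shows the rack at about (238,195), its lip on the right side from (280,165) to (242,240), the drivers at (344,212) and (367,204), and a blue look-alike at (459,229). I'll enlarge it.

Run:
```python
from h import *
a=cv2.imread('pics/top0.png')[130:260,185:385]
cv2.imwrite('pics/c1.png',cv2.resize(a,None,fx=4,fy=4,interpolation=cv2.INTER_CUBIC))
s=snap('top')
for p in [(344,212),(367,204),(324,243)]: print(p,atz(s,p,.014))
print('bed o',atz(s,(238,238),.04)); print('grip',atz(s,(268,168),.11))
for d in masks_of('top','driver_b')[:4]:
    m=d['mask'].astype('uint8');c=max(cv2.findContours(m,0,1)[0],key=cv2.contourArea)
    r=cv2.minAreaRect(c);b=cv2.boxPoints(r);print(round(d['score'],2),np.round(b,1).tolist(),[np.round(atz(s,p,.028)[:2],3).tolist() for p in b])
w=snap('wrist');o,d=ray(w,(320,200));print('wrist',w['vertical_fov'],o,d)
t=get_obs();T=R.from_euler('xyz',t['ee_rot']).as_matrix();print('cam in tool',T.T@(o-t['tool_pos']),T.T@d, T.T@(ray(w,(420,200))[1]-d))
```

```text
(344, 212) [ 0.45939619 -0.28740091  0.014     ]
(367, 204) [ 0.48829162 -0.37479481  0.014     ]
(324, 243) [ 0.34455356 -0.2103491   0.014     ]
bed o [0.36620445 0.10662013 0.04      ]
grip [ 0.61238481 -0.01271275  0.11      ]
0.85 [[363.0, 190.0], [373.0, 190.0], [373.0, 221.0], [363.0, 221.0]] [[0.54, -0.36], [0.539, -0.397], [0.423, -0.394], [0.423, -0.356]]
0.74 [[335.0, 195.8000030517578], [344.6000061035156, 193.89999389648438], [350.5, 223.3000030517578], [340.79998779296875, 225.1999969482422]] [[0.519, -0.254], [0.526, -0.29], [0.415, -0.31], [0.409, -0.274]]
0.66 [[445.5, 222.5], [453.0, 215.0], [475.5, 237.5], [468.0, 245.0]] [[0.412, -0.666], [0.44, -0.697], [0.354, -0.779], [0.326, -0.748]]
0.58 [[212.89999389648438, 223.0], [218.5, 214.0], [244.10000610351562, 230.10000610351562], [238.5, 239.0]] [[0.424, 0.204], [0.457, 0.183], [0.396, 0.086], [0.363, 0.107]]
wrist 63.8951846480709 [ 0.30568564 -0.46338587  0.38403019] [-0.22596456 -0.11658757 -0.96725048]
cam in tool [ 0.07711299 -0.00026129 -0.17853522] [-0.25412492  0.00815984  0.96725389] [-2.83904005e-04  3.11494680e-01  9.36033908e-06]
```

View pics/c1.png

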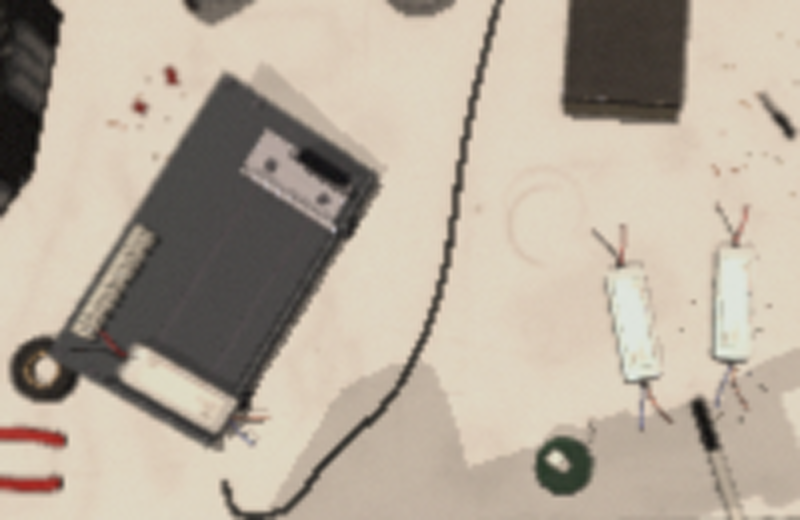

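Emit:
apply_moves --pt "0 0 -0.13 0.04 0.03 -0.01 100" --pt "0 0 -0.26 0.08 0.06 -0.02 100" --pt "0 0 -0.26 0.12 0.09 -0.03 100" --pt "0 0 -0.26 0.16 0.12 -0.035 100" --pt "0 0 -0.26 0.2 0.15 -0.04 100"

```text
time: 1.35
tool_pos: [0.4346, -0.3474, 0.1655]
ee_rot: [3.141, 0.0, 0.183]
wrist_force: [0.2, -0.3, -0.3]
width: 0.0937
finger_force: 0.0
```

Emit:
apply_moves --pt "0 0 0 0.036 0.02 -0.006 100" --pt "0 0 0 0.036 0.02 -0.006 100" --pt "0 0 0 0.036 0.02 -0.006 100" --pt "0 0 0 0.036 0.02 -0.006 100" --pt "0 0 0 0.036 0.02 -0.006 100"

```text
time: 1.85
tool_pos: [0.4685, -0.3299, 0.1603]
ee_rot: [3.141, -0.0, 0.182]
wrist_force: [-0.6, 0.5, 0.1]
width: 0.0937
finger_force: 0.0
```

```bash
cat >> h.py <<'E'
def drivers(s,z=.028):
    "segment white-ish driver cases by masks, return top rectangles at height z"
    out=[]
    for d in masks_of('wrist','driver_b'):
        m=d['mask'].astype('uint8');m=cv2.morphologyEx(m,cv2.MORPH_OPEN,np.ones((7,7)))
        cs=cv2.findContours(m,0,1)[0]
        if not cs: continue
        c=max(cs,key=cv2.contourArea)[:,0]
        P=np.array([atz(s,p,z)[:2] for p in c],np.float32)*1000
        (cx,cy),(a,b),t=cv2.minAreaRect(P)
        if a<b: a,b,t=b,a,t+90
        out.append((round(d['score'],2),np.round([cx/1000,cy/1000],4).tolist(),round(float(a),1),round(float(b),1),round((t+90)%180-90,1)))
    return out
E
python3 - <<'E'
from h import *
o=get_obs();print(np.round(o['tool_pos'],4),np.round(o['ee_rot'],3),np.round(o['joint_positions'],2))
s=snap('wrist','w1');
for r in drivers(s):print(r)
E
```

```text
[ 0.4685 -0.3299  0.1603] [ 3.141 -0.     0.182] [-0.71  0.15  1.39 -0.    1.6   0.68]
(0.87, [0.4329, -0.6769], 32.7, 13.5, 72.6)
(0.81, [0.468, -0.282], 111.4, 38.0, 9.0)
(0.68, [0.4843, -0.3742], 112.9, 40.7, -3.3)
```

View pics/w1.png

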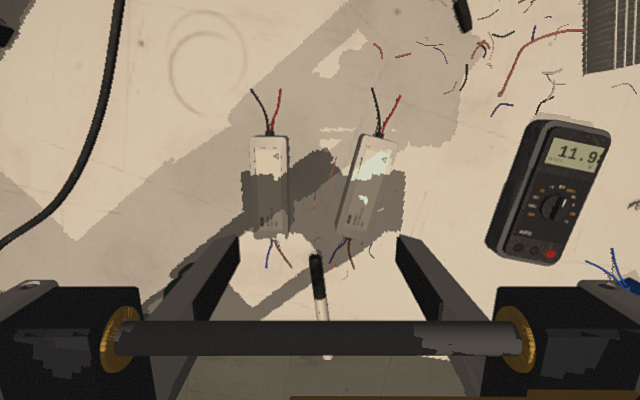

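The wrist view shows both white drivers, at (270,185) and (365,190), with the multimeter clear to the right. The measured positions agree with the top view. I'll go for the left one.

Emit:
apply_moves --pt "0 0 -0.025 -0.002 0.048 0 75" --pt "0 0 -0.025 -0.002 0.048 -0.05 75" --pt "0 0 -0.025 -0.002 0.048 -0.1 75" --pt "0 0 -0.025 -0.002 0.048 -0.12 75" --pt "0 0 -0.025 -0.002 0.048 -0.12 75"

```text
time: 2.45
tool_pos: [0.4641, -0.2793, 0.0357]
ee_rot: [-3.135, 0.006, 0.158]
wrist_force: [-1.1, 1.0, 0.0]
width: 0.0704
finger_force: 0.0
```

Emit:
apply_moves --pt "0 0 0 0 0 0 75" --pt "0 0 0 0 0 0 75" --pt "0 0 0 0 0 0 75" --pt "0 0 0 0 0 0 75" --pt "0 0 0 0 0 0 75"

```text
time: 2.95
tool_pos: [0.4679, -0.2812, 0.0408]
ee_rot: [3.14, -0.001, 0.159]
wrist_force: [0.0, 0.2, -0.4]
width: 0.0704
finger_force: 0.0
```

Run:
```python
from h import *
o=get_obs();print(np.round(o['tool_pos'],4),np.round(o['ee_rot'],3))
s=snap('wrist')
for r in drivers(s):print(r)
# rack: project model hypotheses later; score edges on initial top image
s=snap('top','top1'); 
for n in ('bed','clamp_grip','rack_strip','driver_a'):
    for d in masks_of('top',n)[:2]: print(n,round(d['score'],2),d['extent'],int(d['mask'].sum()))
```

```text
[ 0.4679 -0.2812  0.0408] [ 3.14e+00 -1.00e-03  1.59e-01]
(0.94, [0.4905, -0.3701], 108.2, 48.0, -4.2)
(0.89, [0.4696, -0.2802], 115.8, 36.4, 10.0)
bed 0.9 [197.4, 147.5, 279.5, 239.0] 3703
clamp_grip 0.81 [246.1, 161.0, 271.8, 186.9] 372
clamp_grip 0.53 [202.2, 187.3, 224.7, 210.2] 199
rack_strip 0.74 [243.1, 162.3, 272.0, 188.6] 371
rack_strip 0.52 [202.5, 187.0, 225.7, 215.2] 162
driver_a 0.76 [214.8, 214.8, 244.5, 239.1] 338
driver_a 0.66 [445.7, 220.4, 470.8, 245.5] 325
```

Emit:
apply_moves --pt "0 0 0 0.001 0 -0.015 75" --pt "0 0 0 0.001 0 -0.025 75" --pt "0 0 0 0.001 0 -0.031 75" --pt "0 0 0 0.001 0 -0.035 75" --pt "0 0 0 0.001 0 -0.036 75"

```text
time: 3.8
tool_pos: [0.4679, -0.2805, 0.0028]
ee_rot: [-3.14, 0.001, 0.159]
wrist_force: [-0.6, -0.6, 0.1]
width: 0.0704
finger_force: 0.0
```

Emit:
apply_moves --pt "0 0 0 0 0 0 20" --pt "0 0 0 0 0 0 20" --pt "0 0 0 0 0 0 20" --pt "0 0 0 0 0 0 20" --pt "0 0 0 0 0 0 20"

```text
time: 4.3
tool_pos: [0.4686, -0.2809, 0.0042]
ee_rot: [3.141, -0.0, 0.159]
wrist_force: [0.4, 0.3, 1.0]
width: 0.0356
finger_force: 29.9
```

Emit:
apply_moves --pt "0 0 0 0 0 0.02 20" --pt "0 0 0 0 0 0.06 20" --pt "0 0 0 0 0.0 0.11 20" --pt "0 0 0 0 0.0 0.15 20" --pt "0 0 0 0 0 0.17 20"

```text
time: 4.8
tool_pos: [0.4697, -0.2817, 0.1785]
ee_rot: [3.137, -0.005, 0.159]
wrist_force: [-0.1, -0.1, -2.2]
width: 0.0359
finger_force: 29.9
```

```bash
cat >> h.py <<'E'
def bedR(yaw): 
    return (R.from_euler('z',yaw)*R.from_euler('y',-np.pi/6)).as_matrix()
def toolR(yaw):
    B=bedR(yaw); return np.c_[B[:,0],-B[:,1],-B[:,2]]
E
python3 - <<'E'
from h import *
B=bedR(np.radians(59));o=np.array([.366,.107,.04])
print('tcp target',o+B@[.052,-.12,.15])
T0=R.from_euler('xyz',[np.pi,0,.157])
print('rotvec',(R.from_matrix(toolR(np.radians(59)))*T0.inv()).as_rotvec())
E
```

```text
tcp target [0.4534261  0.01950897 0.19590381]
rotvec [ 0.30209594 -0.44791412  0.85220046]
```

Emit:
apply_moves --pt "0.04 -0.06 0.12 0 0.04 0.02 20" --pt "0.08 -0.12 0.24 0 0.08 0.04 20" --pt "0.13 -0.19 0.36 0 0.12 0.05 20" --pt "0.17 -0.255 0.485 0 0.16 0.06 20" --pt "0.215 -0.32 0.61 0 0.2 0.06 20"

```text
time: 5.3
tool_pos: [0.4685, -0.0795, 0.2356]
ee_rot: [-3.097, -0.38, 0.774]
wrist_force: [0.5, -0.3, -3.1]
width: 0.0357
finger_force: 29.9
```

Run:
```python
from h import *
o=get_obs();print(np.round(o['tool_pos'],4),np.round(o['ee_rot'],3),np.round(o['joint_positions'],2))
T0=R.from_rotvec([.215,-.32,.61])*R.from_euler('xyz',[np.pi,0,.157])
print('rotvec',(R.from_matrix(toolR(np.radians(59)))*T0.inv()).as_rotvec())
```

```text
[ 0.4685 -0.0795  0.2356] [-3.097 -0.38   0.774] [-0.57 -0.19  1.63  0.38  1.66  0.26]
rotvec [ 0.08719517 -0.12737148  0.24245035]
```

Emit:
apply_moves --pt "0.04 -0.06 0.12 -0.01 0.04 0 20" --pt "0.08716 -0.1274 0.2425 -0.016 0.08 0 20" --pt "0.0872 -0.1274 0.2425 -0.016 0.1 0 20" --pt "0.0872 -0.1274 0.2425 -0.016 0.1 0 20" --pt "0.0872 -0.1274 0.2425 -0.016 0.1 0 20"

```text
time: 5.8
tool_pos: [0.4521, 0.019, 0.2335]
ee_rot: [3.14, -0.522, 1.033]
wrist_force: [0.3, 0.5, -2.2]
width: 0.0359
finger_force: 29.9
```

Run:
```python
from h import *
o=get_obs();print(np.round(o['tool_pos'],4),np.round(o['ee_rot'],3),np.round(o['joint_positions'],2))
s=snap('wrist','w2')
B=bedR(np.radians(59));b0=np.array([.366,.107,.04])
for n in ('bed','clamp_grip','driver_a','rack_strip'):
    for d in place_of('wrist',n)[:3]: print(n,np.round(d['pixel'],1),round(d['score'],2))
print('pred bed,grip(0),strip',proj(s,[b0+B@v for v in ([0,0,0],[.055,-.277,.05],[.15,-.11,0])]).round(1).tolist())
```

```text
[0.4521 0.019  0.2335] [ 3.14  -0.522  1.033] [-0.49 -0.29  1.75  0.52  1.64  0.09]
bed [217.  235.7] 0.73
clamp_grip [455.4 204.4] 0.64
driver_a [235.5 190.4] 0.95
driver_a [318.3 247.2] 0.81
rack_strip [275.7 108.9] 0.82
pred bed,grip(0),strip [[218.8, 241.1], [473.8, 209.5], [309.3, 112.1]]
```

View pics/w2.png

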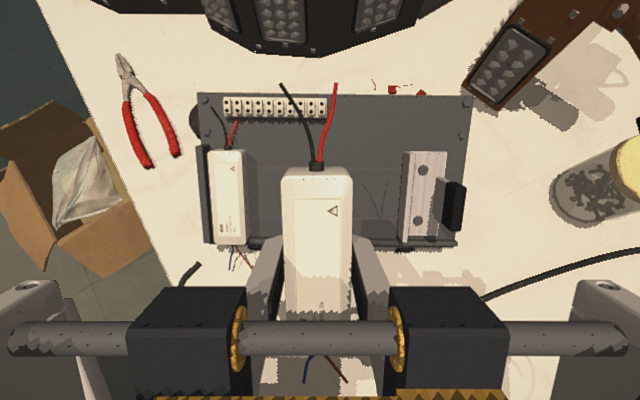

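The wrist view shows the rack almost square-on: driver_a at (230,197), clamp plate at (425,195) with the black grip at (455,205), strip at (275,108), lip along row ≈245, and the held driver at (318,247).

Run:
```python
import cv2
a=cv2.imread('pics/w2.png')[85:260,190:480]
a=cv2.resize(a,(783,472),interpolation=cv2.INTER_CUBIC);a=cv2.convertScaleAbs(a,alpha=1.3,beta=20)
for i in range(0,290,20): cv2.putText(a,str(190+i),(int(i*2.7),10),0,.35,(0,0,255),1);cv2.line(a,(int(i*2.7),12),(int(i*2.7),16),(0,0,255))
for i in range(0,175,20): cv2.putText(a,str(85+i),(755,int(i*2.7)+5),0,.35,(0,0,255),1)
cv2.imwrite('pics/c2.png',a)
```

```text
(no output)
```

View pics/c2.png

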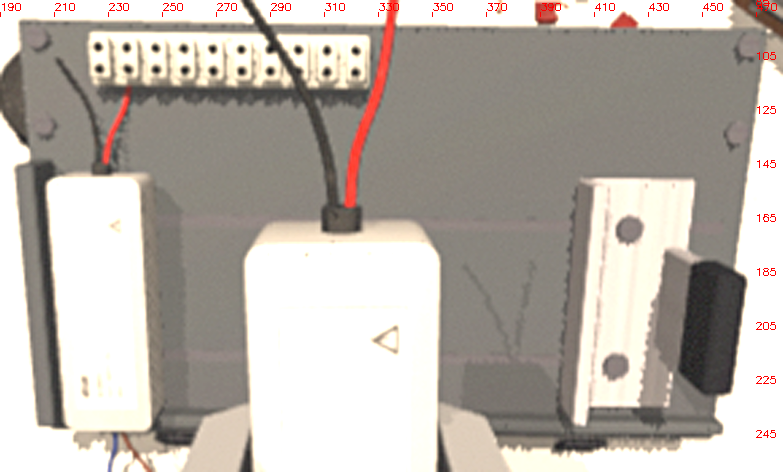

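```bash
cat > fit.py <<'E'
from h import *
from scipy.optimize import least_squares
f=200/np.tan(np.radians(63.8951846480709)/2)
s=snap('wrist')
c=lambda u,v:(190+u/2.7-.3,85+v/2.7-.3)
def res(p,full=False):
    ox,oy,yaw,ya,ys,yb,xt=p
    pts=[([.104,ya+.018,.028],c(47,177)),([0,ya+.018,.028],c(62,428)),
     ([.14,ys+.055,.016],c(90,85)),([.14,ys-.055,.016],c(368,90)),
     ([xt,yb,0],c(22,22)),([xt,yb-.3,0],c(762,30)),([0,yb-.3,.01],c(722,425)),
     ([.11,0,.026],c(37,163))]
    X=[np.array([ox,oy,.04])+bedR(yaw)@a for a,_ in pts]
    r=proj(s,X)-np.array([b for _,b in pts])
    r[4:6]*=.7;r[6]*=.4;r[7]*=.5; return r.ravel()
if __name__=='__main__':
    q=least_squares(res,[.366,.107,1.03,-.03,-.07,.01,.17],loss='soft_l1')
    print(np.round(q.x,4));print(q.fun.reshape(-1,2).round(1).tolist())
    B=bedR(q.x[2]);o=np.r_[q.x[:2],.04]
    n=B[:,2]
    for nm,px,h in [('clamp face top upper',c(590,182),.026),('clamp face top lower',c(585,425),.026),('clamp ext left upper',c(577,182),.026),('grip tab top ul',c(693,262),.064),('tab ur',c(745,275),.064),('tab lr',c(728,392),.064),('tab ll',c(680,375),.064)]:
        print(nm,(B.T@(atplane(s,px,o+h*n,n)-o)).round(4))
    t=get_obs();print('tcp in bed',(B.T@(t['tool_pos']-o)).round(4), 'yaw',t['ee_rot'])
E
python3 fit.py
```

```text
[ 0.3693  0.1144  1.0103 -0.0214 -0.0735  0.014   0.1634]
[[-0.7, 0.6], [0.7, 0.4], [-0.9, -0.8], [0.9, -0.8], [-2.0, -0.5], [1.5, 0.8], [0.1, 0.1], [0.0, -0.1]]
clamp face top upper [ 0.1063 -0.2142  0.026 ]
clamp face top lower [ 0.0055 -0.2214  0.026 ]
clamp ext left upper [ 0.1062 -0.2092  0.026 ]
grip tab top ul [ 0.083  -0.2425  0.064 ]
tab ur [ 0.0786 -0.2613  0.064 ]
tab lr [ 0.0348 -0.2612  0.064 ]
tab ll [ 0.041  -0.2429  0.064 ]
tcp in bed [ 0.0649 -0.1215  0.1863] yaw [ 3.14065537 -0.52327544  1.03086492]
```

```bash
cat >> h.py <<'E'
BY=1.0103;BO=np.array([.3693,.1144,.04]);B=bedR(BY)
def inbed():
    t=get_obs();T=R.from_euler('xyz',t['ee_rot'])
    return (B.T@(t['tool_pos']-BO)).round(4),(R.from_matrix(toolR(BY))*T.inv()).as_rotvec().round(4),t
def go(*v):
    t=get_obs()['tool_pos'];w=BO+B@np.array(v);print(v,'shift',(w-t).round(4),'abs',w.round(4))
E
python3 - <<'E'
from h import *
print(inbed()[:2]);t=get_obs();T=R.from_euler('xyz',t['ee_rot']).as_matrix()
s=snap('wrist')
for p in [(300,168),(335,168),(281,200),(353,200)]:
    print(p,(T.T@(atplane(s,p,t['tool_pos']-.0238*T[:,2],T[:,2])-t['tool_pos'])).round(4))
go(.058,-.085,.05);go(.058,-.085,.015);print('bx',B[:,0],'by',B[:,1],'bz',B[:,2])
E
```

```text
(array([ 0.0649, -0.1215,  0.1863]), array([ 0.0007,  0.0005, -0.0201]))
(300, 168) [ 0.0523 -0.0087 -0.0238]
(335, 168) [ 0.0523  0.0083 -0.0238]
(281, 200) [ 0.0363 -0.0184 -0.0238]
(353, 200) [ 0.0362  0.0175 -0.0238]
(0.058, -0.085, 0.05) shift [ 0.0021  0.072  -0.1215] abs [0.4547 0.0906 0.1123]
(0.058, -0.085, 0.015) shift [ 0.0114  0.0868 -0.1518] abs [0.464  0.1054 0.082 ]
bx [0.46038486 0.73351604 0.5       ] by [-0.84699136  0.53160665  0.        ] bz [-0.26580332 -0.42349568  0.8660254 ]
```

Emit:
apply_moves --pt "0 0 -0.02 0 0.025 -0.035 20" --pt "0 0 -0.02 0 0.045 -0.07 20" --pt "0 0 -0.02 0.002 0.065 -0.105 20" --pt "0 0 -0.02 0.002 0.072 -0.1215 20" --pt "0 0 -0.02 0.002 0.072 -0.1215 20"

```text
time: 6.65
tool_pos: [0.4518, 0.0925, 0.1089]
ee_rot: [-3.135, -0.521, 1.01]
wrist_force: [0.5, 0.1, -2.7]
width: 0.0359
finger_force: 29.9
```

Emit:
apply_moves --pt "0 0 0 0 0 0 20" --pt "0 0 0 0.003 0.005 -0.01 20" --pt "0 0 0 0.006 0.01 -0.02 20" --pt "0 0 0 0.009 0.015 -0.03 20" --pt "0 0 0 0.009 0.015 -0.03 20"

```text
time: 7.15
tool_pos: [0.4623, 0.1069, 0.0803]
ee_rot: [-3.139, -0.522, 1.011]
wrist_force: [-0.1, 0.3, -2.7]
width: 0.0356
finger_force: 29.9
```

```bash
cat > look.py <<'E'
from h import *
import sys
print(*inbed()[:2]);t=get_obs();print(t['time'],t['wrist_force'],np.round(t['joint_positions'],2))
s=snap('wrist',sys.argv[1])
E
python3 look.py w3
python3 - <<'E'
from h import *
go(.058,-.085,.0045); go(.052,-.085,.0045)
E
```

```text
[ 0.0575 -0.0827  0.0133] [-0.0003 -0.0029 -0.0019]
7.15 [-0.07335077  0.31651249 -2.67875966] [-0.26 -0.22  2.01  0.53  1.24  0.15]
(0.058, -0.085, 0.0045) shift [ 0.0041  0.0032 -0.0083] abs [0.4668 0.1099 0.0729]
(0.052, -0.085, 0.0045) shift [ 0.0013 -0.0012 -0.0113] abs [0.464  0.1055 0.0699]
```

View pics/w3.png

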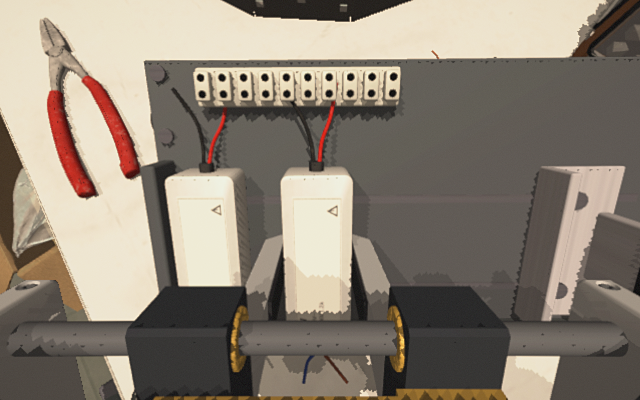

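The held driver at (317,240) is lined up parallel beside driver_a at (205,235), with its upper end slightly higher. The way down is clear.

Emit:
apply_moves --pt "0 0 0 0.001 0.001 -0.002 20" --pt "0 0 0 0.0015 0.002 -0.004 20" --pt "0 0 0 0.002 0.0025 -0.006 20" --pt "0 0 0 0.002 0.003 -0.007 20" --pt "0 0 0 0.002 0.003 -0.007 20"

```text
time: 7.7
tool_pos: [0.4653, 0.1092, 0.0752]
ee_rot: [3.141, -0.524, 1.012]
wrist_force: [0.6, 0.3, -1.9]
width: 0.036
finger_force: 29.9
```

```bash
python3 -c "
from h import *
i=inbed();print(i[0],i[1],'F bed',B.T@i[2]['wrist_force'])"
```

```text
[ 0.058  -0.0841  0.0072] [ 0.0005  0.0006 -0.001 ] F bed [-0.37720045 -0.36607121 -1.92197677]
```

Emit:
apply_moves --pt "0 0 0 0.0003 0.0004 -0.0009 20" --pt "0 0 0 0.0006 0.0008 -0.0017 20" --pt "0 0 0 0.0008 0.0013 -0.0026 20" --pt "0 0 0 0.0008 0.0013 -0.0026 20" --pt "0 0 0 0.0008 0.0013 -0.0026 20"

```text
time: 8.2
tool_pos: [0.4662, 0.1105, 0.0728]
ee_rot: [3.14, -0.524, 1.012]
wrist_force: [-0.3, 1.0, -1.8]
width: 0.0355
finger_force: 29.9
```

```bash
python3 -c "
from h import *
i=inbed();print(i[0],i[1],'F bed',B.T@i[2]['wrist_force'])"
```

```text
[ 0.0582 -0.0841  0.0043] [ 0.0005  0.0009 -0.001 ] F bed [-0.2630153   0.75993137 -1.89212554]
```

Emit:
apply_moves --pt "0 0 0 -0.0005 -0.0007 -0.0005 20" --pt "0 0 0 -0.0009 -0.0015 -0.001 20" --pt "0 0 0 -0.0014 -0.0022 -0.0015 20" --pt "0 0 0 -0.0018 -0.0029 -0.002 20" --pt "0 0 0 -0.0018 -0.0029 -0.002 20"

```text
time: 8.7
tool_pos: [0.4651, 0.1085, 0.0718]
ee_rot: [3.14, -0.527, 1.012]
wrist_force: [2.1, 3.4, -0.7]
width: 0.0357
finger_force: 29.9
```

```bash
python3 -c "
from h import *
i=inbed();print(i[0],i[1],'F bed',B.T@i[2]['wrist_force'])"
```

```text
[ 0.0557 -0.0843  0.0046] [-0.0022  0.0027 -0.0006] F bed [ 3.08888466  0.05062905 -2.59352797]
```

Emit:
apply_moves --pt "0 0 0 0.0002 0.0004 -0.0008 20" --pt "0 0 0 0.0004 0.0006 -0.0013 20" --pt "0 0 0 0.0005 0.0008 -0.0017 20" --pt "0 0 0 0.0005 0.0008 -0.0017 20" --pt "0 0 0 0.0005 0.0008 -0.0017 20"

```text
time: 9.2
tool_pos: [0.4653, 0.1087, 0.0715]
ee_rot: [3.14, -0.525, 1.014]
wrist_force: [-6.1, -1.2, 12.0]
width: 0.0361
finger_force: 29.9
```

```bash
python3 -c "
from h import *
i=inbed();print(i[0],i[1],'F bed',B.T@i[2]['wrist_force'])"
```

```text
[ 0.0557 -0.0843  0.0042] [-0.0005  0.0023 -0.0023] F bed [ 2.33245951  4.51561966 12.47022253]
```

Emit:
apply_moves --pt "0 0 0 0 0 0 50" --pt "0 0 0 0 0 0 50" --pt "0 0 0 -0.0005 -0.001 0.002 50" --pt "0 0 0 -0.0005 -0.001 0.002 50" --pt "0 0 0 -0.0005 -0.001 0.002 50"

```text
time: 9.7
tool_pos: [0.4644, 0.1072, 0.0709]
ee_rot: [3.14, -0.523, 1.012]
wrist_force: [0.2, 0.0, 0.5]
width: 0.0468
finger_force: 0.0
```

Emit:
apply_moves --pt "0 0 0 -0.003 -0.004 0.009 50" --pt "0 0 0 -0.008 -0.013 0.026 50" --pt "0 0 0 -0.016 -0.025 0.052 50" --pt "0 0 0 -0.027 -0.042 0.087 50" --pt "0 0 0 -0.032 -0.051 0.104 50"

```text
time: 10.2
tool_pos: [0.4329, 0.0551, 0.1788]
ee_rot: [3.134, -0.524, 1.014]
wrist_force: [0.7, 0.2, 0.2]
width: 0.0469
finger_force: 0.0
```

```bash
sed -i 's/^BY=.*/BY=1.0103;B=bedR(BY);BO=np.array([.3693,.1144,.04])+.0037*B[:,0]/' h.py
python3 - <<'E'
from h import *
print(*inbed()[:2])
s=snap('wrist','w4')
X=[BO+B@[x,y,.028] for y in (-.0214,-.0843) for x,dy in ((.104,0),(0,0)) for y in (y+.018,y-.018)]
print(proj(s,X).round().tolist())
for d in masks_of('wrist','driver_a'): print(d['score'],d['extent'])
T0=R.from_euler('xyz',get_obs()['ee_rot']);print('back',(R.from_euler('xyz',[np.pi,0,-.06])*T0.inv()).as_rotvec())
E
```

```text
[ 0.0515 -0.0854  0.1284] [ 0.0027  0.0056 -0.0002]
[[221.0, 145.0], [264.0, 145.0], [249.0, 257.0], [287.0, 257.0], [295.0, 145.0], [337.0, 145.0], [316.0, 256.0], [354.0, 256.0]]
0.91 [223.2, 91.7, 277.1, 290.5]
0.89 [293.1, 107.6, 336.7, 290.5]
back [-0.24356972  0.49338309 -1.04565773]
```

View pics/w4.png

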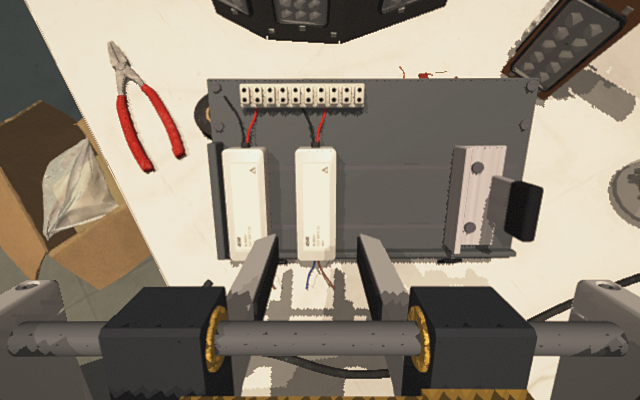

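Driver_b lies at (316,200), parallel to driver_a at (245,200), both lower ends on the lip. Now for the second driver.

Emit:
apply_moves --pt "-0.03 0.06 -0.13 0.0 -0.04 0.03 70" --pt "-0.06 0.12 -0.26 0.01 -0.085 0.04 70" --pt "-0.09 0.185 -0.39 0.015 -0.13 0.04 70" --pt "-0.12 0.25 -0.52 0.02 -0.175 0.04 70" --pt "-0.15 0.305 -0.65 0.025 -0.22 0.04 70"

```text
time: 10.8
tool_pos: [0.4573, -0.1648, 0.214]
ee_rot: [-3.067, -0.194, 0.324]
wrist_force: [-0.3, 0.3, -0.4]
width: 0.0658
finger_force: 0.0
```

Run:
```python
from h import *
t=get_obs();print(t['tool_pos'])
T0=R.from_euler('xyz',t['ee_rot']);print('back',(R.from_euler('xyz',[np.pi,0,-.06])*T0.inv()).as_rotvec())
```

```text
[ 0.45734532 -0.1647874   0.21404734]
back [-0.09988399  0.18350513 -0.38970671]
```

Emit:
apply_moves --pt "-0.03 0.06 -0.13 0.006 -0.045 -0.01 75" --pt "-0.065 0.12 -0.26 0.012 -0.09 -0.025 75" --pt "-0.1 0.1835 -0.39 0.018 -0.135 -0.04 75" --pt "-0.1 0.1835 -0.39 0.024 -0.18 -0.055 75" --pt "-0.1 0.1835 -0.39 0.027 -0.209 -0.07 75"

```text
time: 11.3
tool_pos: [0.4848, -0.3741, 0.1419]
ee_rot: [-3.14, -0.0, -0.055]
wrist_force: [-0.1, -0.2, 0.0]
width: 0.0705
finger_force: 0.0
```

Emit:
apply_moves --pt "0 0 0 0 0 0 75" --pt "0 0 0 0 0 0 75" --pt "0 0 0 0 0 0 75" --pt "0 0 0 0 0 0 75" --pt "0 0 0 0 0 0 75"

```text
time: 11.8
tool_pos: [0.4849, -0.3718, 0.1463]
ee_rot: [3.141, -0.004, -0.054]
wrist_force: [0.2, -0.2, -0.8]
width: 0.0706
finger_force: 0.0
```

Run:
```python
from h import *
o=get_obs();print(np.round(o['tool_pos'],4),np.round(o['ee_rot'],3))
T0=R.from_euler('xyz',o['ee_rot']);print('rot',(R.from_euler('xyz',[np.pi,0,-.06])*T0.inv()).as_rotvec())
s=snap('wrist','w5')
for r in drivers(s):print(r)
```

```text
[ 0.4849 -0.3718  0.1463] [ 3.141 -0.004 -0.054]
rot [ 0.00121421  0.00437353 -0.00615356]
(0.79, [0.4073, -0.6734], 65.8, 30.3, 11.3)
(0.56, [0.4854, -0.3768], 110.3, 35.4, -3.8)
```

View pics/w5.png

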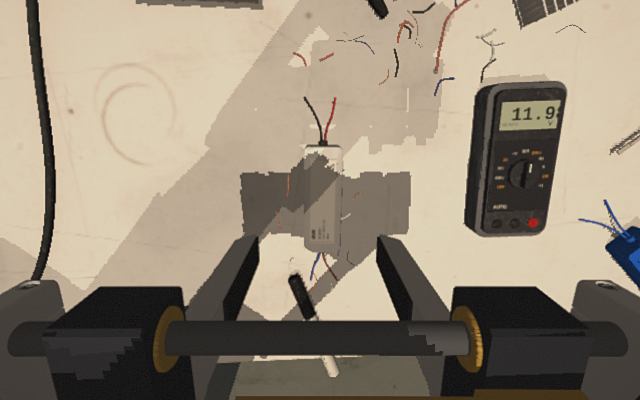

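The driver is at (322,197), nearly centred between the fingers. The multimeter is well clear.

Emit:
apply_moves --pt "0.001 0.004 -0.006 0.0006 -0.0035 -0.04 75" --pt "0.001 0.004 -0.006 0.0006 -0.0035 -0.08 75" --pt "0.001 0.004 -0.006 0.0006 -0.0035 -0.1 75" --pt "0.001 0.004 -0.006 0.0006 -0.0035 -0.105 75" --pt "0.001 0.004 -0.006 0.0006 -0.0035 -0.105 75"

```text
time: 12.4
tool_pos: [0.4848, -0.3757, 0.0397]
ee_rot: [-3.14, 0.002, -0.061]
wrist_force: [0.1, -0.4, 0.6]
width: 0.0705
finger_force: 0.0
```

Emit:
apply_moves --pt "0 0 0 0 0 0 75" --pt "0 0 0 0 0 -0.01 75" --pt "0 0 0 0 0 -0.02 75" --pt "0 0 0 0 0 -0.026 75" --pt "0 0 0 0 0 -0.028 75"

```text
time: 12.9
tool_pos: [0.4843, -0.3754, 0.0105]
ee_rot: [-3.139, 0.003, -0.061]
wrist_force: [-0.4, 0.2, 0.7]
width: 0.0704
finger_force: 0.0
```

Emit:
apply_moves --pt "0 0 0 0 0 0 75" --pt "0 0 0 0 0 0 75" --pt "0 0 0 0 0 0 75" --pt "0 0 0 0 0 0 75" --pt "0 0 0 0 0 0 75"

```text
time: 13.4
tool_pos: [0.4851, -0.3762, 0.0123]
ee_rot: [-3.141, 0.001, -0.061]
wrist_force: [0.5, 0.1, 0.2]
width: 0.0704
finger_force: 0.0
```

Down 8 mm to the same grip height as before, then close and lift.

Emit:
apply_moves --pt "0 0 0 0 0 -0.003 75" --pt "0 0 0 0 0 -0.006 75" --pt "0 0 0 0 0 -0.008 75" --pt "0 0 0 0 0 -0.008 75" --pt "0 0 0 0 0 -0.008 75"

```text
time: 13.9
tool_pos: [0.4849, -0.376, 0.0038]
ee_rot: [-3.14, 0.001, -0.061]
wrist_force: [0.3, -0.4, -0.2]
width: 0.0702
finger_force: 0.0
```

Emit:
apply_moves --pt "0 0 0 0 0 0 20" --pt "0 0 0 0 0 0 20" --pt "0 0 0 0 0 0 20" --pt "0 0 0 0 0 0 20" --pt "0 0 0 0 0 0 20"

```text
time: 14.4
tool_pos: [0.4851, -0.3762, 0.0041]
ee_rot: [-3.141, 0.001, -0.061]
wrist_force: [0.3, 0.8, -0.1]
width: 0.036
finger_force: 30.0
```

Emit:
apply_moves --pt "0 0 0 0 0 0.02 20" --pt "0 0 0 0 0 0.06 20" --pt "0 0 0 0 0.0 0.11 20" --pt "0 0 0 0 0.0 0.15 20" --pt "0 0 0 0 0 0.2 20"

```text
time: 14.9
tool_pos: [0.484, -0.3752, 0.2035]
ee_rot: [-3.138, 0.004, -0.061]
wrist_force: [1.0, 0.1, -2.2]
width: 0.0356
finger_force: 30.0
```

Run:
```python
from h import *
T0=R.from_euler('xyz',[np.pi,0,-.061])
rv=(R.from_matrix(toolR(BY))*T0.inv()).as_rotvec();print(rv,(rv*.6).round(3))
t=get_obs();print(t['tool_pos'],t['finger_force'],inbed()[1]); go(.06,-.155,.10)
```

```text
[ 0.25090629 -0.48830639  1.04574992] [ 0.151 -0.293  0.627]
[ 0.48404322 -0.37517892  0.20350559] 29.99045044183731 [ 0.2496 -0.4942  1.0445]
(0.06, -0.155, 0.1) shift [ 0.0193  0.4116 -0.0451] abs [0.5033 0.0364 0.1585]
```

Emit:
apply_moves --pt "0.03 -0.058 0.125 0 0.04 0.01 20" --pt "0.06 -0.117 0.25 0 0.085 0.02 20" --pt "0.09 -0.175 0.375 0.0 0.13 0.02 20" --pt "0.12 -0.234 0.5 0.0 0.175 0.02 20" --pt "0.151 -0.293 0.627 0.0 0.22 0.02 20"

```text
time: 15.4
tool_pos: [0.4843, -0.1542, 0.2237]
ee_rot: [-3.067, -0.317, 0.565]
wrist_force: [-0.3, -0.0, -2.0]
width: 0.0358
finger_force: 30.0
```

Run:
```python
from h import *
print(inbed());go(.06,-.155,.10)
```

```text
(array([-0.0559, -0.2402,  0.2423]), array([ 0.0992, -0.1953,  0.4135]), {'time': 15.4, 'joint_positions': array([-0.64454028, -0.09458536,  1.55216075,  0.32317084,  1.63764552,
        0.37902108]), 'qvel': array([ 0.2849869 , -0.48700451,  0.59043797,  0.64714799, -0.10009185,
       -0.97450903]), 'joint_torque': array([ -1.59273762, -25.8368808 , -32.61971712,   0.95699687,
        -0.09956894,   0.8108281 ]), 'tool_pos': array([ 0.48428572, -0.15420744,  0.22374145]), 'ee_rot': array([-3.06733477, -0.31684474,  0.56468488]), 'wrist_force': array([-0.29676757, -0.02597522, -1.98135508]), 'wrist_torque': array([-0.19723279,  0.14001482,  0.02193829]), 'finger_force': 29.989201426506042, 'width': 0.03579300390632397})
(0.06, -0.155, 0.1) shift [ 0.019   0.1906 -0.0653] abs [0.5033 0.0364 0.1585]
```

Emit:
apply_moves --pt "0.033 -0.065 0.138 0.005 0.045 0 20" --pt "0.066 -0.13 0.276 0.01 0.09 0 20" --pt "0.0992 -0.1953 0.4135 0.015 0.135 -0.015 20" --pt "0.0992 -0.1953 0.4135 0.019 0.175 -0.035 20" --pt "0.0992 -0.1953 0.4135 0.019 0.19 -0.065 20"

```text
time: 15.9
tool_pos: [0.5039, 0.0362, 0.1591]
ee_rot: [3.141, -0.523, 1.009]
wrist_force: [0.1, -1.0, -2.1]
width: 0.0359
finger_force: 30.0
```

Emit:
apply_moves --pt "0 0 0 0 0 0 20" --pt "0 0 0 0 0 0 20" --pt "0 0 0 0 0 0 20" --pt "0 0 0 0 0 0 20" --pt "0 0 0 0 0 0 20"

```text
time: 16.4
tool_pos: [0.5049, 0.0327, 0.1604]
ee_rot: [3.14, -0.522, 1.005]
wrist_force: [0.3, 0.9, -1.7]
width: 0.0359
finger_force: 30.0
```

Run:
```python
from h import *
print(*inbed()[:2]);go(.06,-.155,.015)
s=snap('wrist','w6');t=get_obs();T=R.from_euler('xyz',t['ee_rot']).as_matrix()
for d in masks_of('wrist','driver_a'): print(round(d['score'],2),np.round(d['extent']))
X=t['tool_pos']+np.array([[.052,-.009,-.0238],[.052,.009,-.0238]])@T.T
print('held upper end expected',proj(s,X).round(1))
```

```text
[ 0.059  -0.1583  0.1029] [0.0019 0.0003 0.0062]
(0.06, -0.155, 0.015) shift [ 0.021   0.0397 -0.0756] abs [0.5259 0.0724 0.0848]
0.86 [198. 126. 260. 289.]
0.62 [142.  90. 278. 117.]
0.61 [121. 115. 195. 290.]
0.59 [287.  82. 353. 383.]
held upper end expected [[298.9 168.7]
 [335.9 168.7]]
```

View pics/w6.png

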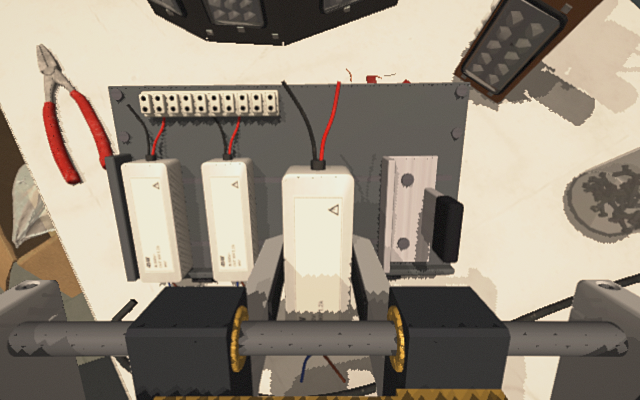

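The three drivers are in line: a at (157,220), b at (227,218), the held one at (318,240) with its upper end at row 168 as expected. Clamp plate at (408,205), tab at (448,228).

Run:
```python
from h import *
s=snap('wrist');n=B[:,2]
for nm,px,h in [('face up',(386,157),.026),('face low',(386,272),.026),('tab inner up',(437,193),.064),('tab outer up',(462,202),.064),('tab outer low',(459,262),.064),('tab inner low',(433,255),.064),('b right up',(253,165),.028),('b left',(203,165),.028)]:
    print(nm,(B.T@(atplane(s,px,BO+h*n,n)-BO)).round(4))
for d in place_of('wrist','clamp_grip')[:2]: print(round(d['score'],2),(B.T@(atplane(s,d['pixel'],BO+.05*n,n)-BO)).round(4))
```

```text
face up [ 0.1036 -0.2123  0.026 ]
face low [ 0.0031 -0.2175  0.026 ]
tab inner up [ 0.0832 -0.2408  0.064 ]
tab outer up [ 0.0766 -0.2589  0.064 ]
tab outer low [ 0.0307 -0.2619  0.064 ]
tab inner low [ 0.0365 -0.2422  0.064 ]
b right up [ 0.0982 -0.1071  0.028 ]
b left [ 0.0984 -0.0677  0.028 ]
0.81 [ 0.0536 -0.2553  0.05  ]
```

Emit:
apply_moves --pt "0.002 0 0.006 0.004 0.009 -0.015 20" --pt "0.002 0 0.006 0.01 0.018 -0.035 20" --pt "0.002 0 0.006 0.016 0.029 -0.055 20" --pt "0.002 0 0.006 0.021 0.039 -0.073 20" --pt "0.002 0 0.006 0.021 0.039 -0.073 20"

```text
time: 17.1
tool_pos: [0.5229, 0.0743, 0.083]
ee_rot: [-3.132, -0.522, 1.008]
wrist_force: [0.4, 0.3, -2.5]
width: 0.0357
finger_force: 30.0
```

Emit:
apply_moves --pt "0 0 0 0 0 0 20" --pt "0 0 0 0 0 0 20" --pt "0 0 0 0 0 0 20" --pt "0 0 0 0 0 0 20" --pt "0 0 0 0 0 0 20"

```text
time: 17.6
tool_pos: [0.5253, 0.0725, 0.0867]
ee_rot: [-3.14, -0.524, 1.01]
wrist_force: [-0.2, -0.5, -3.0]
width: 0.0361
finger_force: 30.0
```

Run:
```python
from h import *
i=inbed();print(i[0],i[1],'F bed',B.T@i[2]['wrist_force'])
go(.056,-.155,.0045)
```

```text
[ 0.0607 -0.1544  0.0167] [-0.0008 -0.0008 -0.0007] F bed [-1.99328761 -0.1078103  -2.30951373]
(0.056, -0.155, 0.0045) shift [ 0.0016  0.0014 -0.013 ] abs [0.5269 0.0739 0.0737]
```

Emit:
apply_moves --pt "0 0 0 0.0005 0.0005 -0.003 20" --pt "0 0 0 0.001 0.001 -0.006 20" --pt "0 0 0 0.0013 0.0013 -0.009 20" --pt "0 0 0 0.0016 0.0014 -0.0115 20" --pt "0 0 0 0.0016 0.0014 -0.0125 20"

```text
time: 18.1
tool_pos: [0.5263, 0.0745, 0.0731]
ee_rot: [-3.138, -0.523, 1.01]
wrist_force: [-2.3, -1.7, 1.1]
width: 0.036
finger_force: 30.0
```

Emit:
apply_moves --pt "0 0 0 0 0 0 20" --pt "0 0 0 0 0 0 20" --pt "0 0 0 0 0 0 20" --pt "0 0 0 -0.0005 -0.0007 -0.0005 20" --pt "0 0 0 -0.0009 -0.0015 -0.001 20"

```text
time: 18.6
tool_pos: [0.5257, 0.0728, 0.0726]
ee_rot: [-3.139, -0.524, 1.01]
wrist_force: [0.1, -0.8, -2.1]
width: 0.0356
finger_force: 30.0
```

Run:
```python
from h import *
i=inbed();print(i[0],i[1],'F bed',B.T@i[2]['wrist_force'])
```

```text
[ 0.0541 -0.1546  0.0043] [-0.0011 -0.0017 -0.0013] F bed [-1.60851765 -0.4915254  -1.53856675]
```

Slide 3.5 mm downhill against the lip, pressing slightly.

Emit:
apply_moves --pt "0 0 0 -0.0004 -0.0007 -0.0006 20" --pt "0 0 0 -0.0009 -0.0014 -0.0013 20" --pt "0 0 0 -0.0014 -0.0021 -0.0023 20" --pt "0 0 0 -0.0014 -0.0021 -0.0023 20" --pt "0 0 0 -0.0014 -0.0021 -0.0023 20"

```text
time: 19.1
tool_pos: [0.5248, 0.0712, 0.0712]
ee_rot: [-3.139, -0.525, 1.011]
wrist_force: [-0.5, 3.5, 3.2]
width: 0.0354
finger_force: 30.0
```

Run:
```python
from h import *
i=inbed();print(i[0],i[1],'F bed',B.T@i[2]['wrist_force'])
```

```text
[ 0.0518 -0.1546  0.004 ] [-0.0025 -0.0006 -0.0013] F bed [3.90262567 2.28331371 1.46570719]
```

Emit:
apply_moves --pt "0 0 0 0 0 -0.0005 20" --pt "0 0 0 0 0 -0.0005 50" --pt "0 0 0 0 0 0 50" --pt "0 0 0 -0.0005 -0.001 0.002 50" --pt "0 0 0 -0.0005 -0.001 0.002 50"

```text
time: 19.6
tool_pos: [0.524, 0.0693, 0.0723]
ee_rot: [-3.14, -0.523, 1.01]
wrist_force: [0.4, 0.3, -0.1]
width: 0.0468
finger_force: 0.0
```

Emit:
apply_moves --pt "0 0 0 -0.003 -0.004 0.009 50" --pt "0 0 0 -0.008 -0.013 0.026 50" --pt "0 0 0 -0.016 -0.025 0.052 50" --pt "0 0 0 -0.027 -0.042 0.087 50" --pt "0 0 0 -0.032 -0.051 0.104 50"

```text
time: 20.1
tool_pos: [0.4924, 0.0172, 0.1801]
ee_rot: [3.138, -0.524, 1.012]
wrist_force: [0.2, -0.7, 0.0]
width: 0.0469
finger_force: 0.0
```

Emit:
apply_moves --pt "0 0 0 0.03 -0.02 0 35" --pt "0 0 0 0.05 -0.03 0 35" --pt "0 0 0 0.05 -0.03 0 35" --pt "0 0 0 0.05 -0.03 0 35" --pt "0 0 0 0.05 -0.03 0 35"

```text
time: 20.6
tool_pos: [0.5409, -0.0108, 0.1762]
ee_rot: [-3.138, -0.524, 1.01]
wrist_force: [-0.2, 1.0, -1.2]
width: 0.0328
finger_force: 0.0
```

Run:
```python
from h import *
print(*inbed()[:2])
s=snap('wrist','w7');n=B[:,2]
for q,h in (('driver_a',.028),('clamp_grip',.03)):
  for d in masks_of('wrist',q):
    m=cv2.morphologyEx(d['mask'].astype('uint8'),cv2.MORPH_OPEN,np.ones((9,9)));cs=cv2.findContours(m,0,1)[0]
    if not cs: continue
    c=max(cs,key=cv2.contourArea)[:,0];P=np.array([B.T@(atplane(s,p,BO+h*n,n)-BO) for p in c])
    print(q,round(d['score'],2),'x',P[:,0].min().round(4),P[:,0].max().round(4),'y',P[:,1].min().round(4),P[:,1].max().round(4))
for d in place_of('wrist','clamp_grip')[:2]: print(round(d['score'],2),np.round(d['pixel']),(B.T@(atplane(s,d['pixel'],BO+.05*n,n)-BO)).round(4))
for d in place_of('wrist','driver_a')[:4]: print(round(d['score'],2),np.round(d['pixel']),(B.T@(atplane(s,d['pixel'],BO,n)-BO)).round(4))
```

```text
[ 0.0515 -0.2119  0.1253] [-0.0016 -0.0027 -0.0017]
driver_a 0.74 x -0.0042 0.1076 y -0.1126 -0.0663
driver_a 0.69 x -0.0032 0.1043 y -0.1764 -0.1363
driver_a 0.63 x -0.0052 0.1067 y -0.055 -0.0033
driver_a 0.23 x -0.0022 0.1582 y -0.2794 -0.0064
clamp_grip 0.64 x 0.0128 0.1044 y -0.2697 -0.2153
0.77 [374. 211.] [ 0.0527 -0.2582  0.05  ]
0.91 [261. 201.] [ 0.0477 -0.1562  0.    ]
0.84 [121. 199.] [ 0.0495 -0.0195  0.    ]
0.57 [183. 200.] [ 0.0485 -0.0792  0.    ]
```

Run:
```python
from h import *
go(.055,-.2575,.12);go(.055,-.2575,.036); print('per mm y',B[:,1])
```

```text
(0.055, -0.2575, 0.12) shift [ 0.0412 -0.0194 -0.0031] abs [ 0.5825 -0.0303  0.1733]
(0.055, -0.2575, 0.036) shift [ 0.0635  0.0162 -0.0758] abs [0.6049 0.0053 0.1005]
per mm y [-0.84699136  0.53160665  0.        ]
```

Emit:
apply_moves --pt "0 0 0 0.02 -0.01 0 35" --pt "0 0 0 0.041 -0.0194 -0.003 35" --pt "0 0 0 0.041 -0.0194 -0.003 35" --pt "0 0 0 0.041 -0.0194 -0.003 35" --pt "0 0 0 0.041 -0.0194 -0.003 35"

```text
time: 21.35
tool_pos: [0.5821, -0.0302, 0.1733]
ee_rot: [-3.138, -0.524, 1.01]
wrist_force: [-0.0, 0.2, -0.3]
width: 0.0328
finger_force: 0.0
```

Run:
```python
from h import *
print(*inbed()[:2])
s=snap('wrist','w8');n=B[:,2]
im=cv2.cvtColor(s['pixels'],cv2.COLOR_RGB2GRAY)
for d in place_of('wrist','clamp_grip')[:2]: print(round(d['score'],2),np.round(d['pixel']),(B.T@(atplane(s,d['pixel'],BO+.05*n,n)-BO)).round(4))
# dark tab profile along y on top plane at x=.055
for x in (.045,.055,.065):
    ys=np.arange(-.3,-.2,.002);p=proj(s,[BO+B@[x,y,.064] for y in ys]).round().astype(int)
    print(x,[(int(round(1000*y)),int(im[v,u])) for y,(u,v) in zip(ys,p) if 0<=v<400 and 0<=u<640])
go(.055,-.2575,.036)
```

```text
[ 0.0548 -0.2571  0.1201] [-0.0015 -0.0024 -0.0017]
0.66 [318. 217.] [ 0.0524 -0.2567  0.05  ]
0.045 [(-300, 218), (-298, 217), (-296, 216), (-294, 218), (-292, 220), (-290, 195), (-288, 192), (-286, 192), (-284, 192), (-282, 195), (-280, 99), (-278, 75), (-276, 79), (-274, 77), (-272, 80), (-270, 80), (-268, 79), (-266, 78), (-264, 79), (-262, 26), (-260, 34), (-258, 34), (-256, 33), (-254, 31), (-252, 91), (-250, 194), (-248, 193), (-246, 181), (-244, 86), (-242, 89), (-240, 90), (-238, 100), (-236, 194), (-234, 157), (-232, 153), (-230, 158), (-228, 96), (-226, 159), (-224, 189), (-222, 187), (-220, 88), (-218, 90), (-216, 92), (-214, 90), (-212, 92), (-210, 91), (-208, 93), (-206, 92), (-204, 90), (-202, 90)]
0.055 [(-300, 219), (-298, 218), (-296, 217), (-294, 218), (-292, 221), (-290, 192), (-288, 196), (-286, 196), (-284, 196), (-282, 195), (-280, 145), (-278, 78), (-276, 79), (-274, 80), (-272, 78), (-270, 79), (-268, 78), (-266, 78), (-264, 81), (-262, 29), (-260, 36), (-258, 37), (-256, 37), (-254, 34), (-252, 64), (-250, 193), (-248, 188), (-246, 189), (-244, 182), (-242, 
[... 269 characters left out ...]
219), (-298, 220), (-296, 221), (-294, 221), (-292, 215), (-290, 195), (-288, 197), (-286, 197), (-284, 197), (-282, 197), (-280, 130), (-278, 80), (-276, 78), (-274, 81), (-272, 79), (-270, 79), (-268, 79), (-266, 79), (-264, 80), (-262, 31), (-260, 34), (-258, 32), (-256, 34), (-254, 33), (-252, 57), (-250, 192), (-248, 191), (-246, 186), (-244, 182), (-242, 193), (-240, 188), (-238, 186), (-236, 189), (-234, 159), (-232, 154), (-230, 158), (-228, 89), (-226, 155), (-224, 186), (-222, 189), (-220, 88), (-218, 92), (-216, 93), (-214, 91), (-212, 93), (-210, 92), (-208, 89), (-206, 90), (-204, 93), (-202, 93)]
(0.055, -0.2575, 0.036) shift [ 0.0227  0.0356 -0.073 ] abs [0.6049 0.0053 0.1005]
```

The tab spans y −0.263 to −0.252, centred under the tool. Going down to grip it.

Emit:
apply_moves --pt "0 0 0 0.006 0.009 -0.018 35" --pt "0 0 0 0.012 0.019 -0.038 35" --pt "0 0 0 0.018 0.028 -0.058 35" --pt "0 0 0 0.022 0.034 -0.069 35" --pt "0 0 0 0.0227 0.0356 -0.073 35"

```text
time: 21.95
tool_pos: [0.6047, 0.0059, 0.099]
ee_rot: [-3.136, -0.523, 1.01]
wrist_force: [-0.6, 0.4, -1.4]
width: 0.0329
finger_force: 0.0
```

Emit:
apply_moves --pt "0 0 0 0 0 0 35" --pt "0 0 0 0 0 0 35" --pt "0 0 0 0 0 0 5" --pt "0 0 0 0 0 0 5" --pt "0 0 0 0 0 0 5"

```text
time: 22.45
tool_pos: [0.6054, 0.0048, 0.1009]
ee_rot: [-3.139, -0.524, 1.01]
wrist_force: [-3.6, 1.4, 2.6]
width: 0.0124
finger_force: 1.5
```

Run:
```python
from h import *
i=inbed();print(i[0],i[1],'F bed',B.T@i[2]['wrist_force'],i[2]['width'],i[2]['finger_force'])
```

```text
[ 0.055  -0.2583  0.0364] [-0.0013 -0.0016 -0.0013] F bed [0.64081032 3.79484208 2.6513338 ] 0.012366926244393393 1.5409400314092636
```

Emit:
apply_moves --pt "0 0 0 0 0 0 5" --pt "0 0 0 -0.0051 0.0032 0 5" --pt "0 0 0 -0.0119 0.0074 0 5" --pt "0 0 0 -0.0186 0.0117 0 5" --pt "0 0 0 -0.0254 0.016 0 5"

```text
time: 22.95
tool_pos: [0.58, 0.0205, 0.1009]
ee_rot: [-3.142, -0.523, 1.011]
wrist_force: [0.7, -5.6, 2.4]
width: 0.0119
finger_force: 30.0
```

Emit:
apply_moves --pt "0 0 0 -0.0034 0.0021 0 5" --pt "0 0 0 -0.0051 0.0032 0 5" --pt "0 0 0 -0.0068 0.0043 0 5" --pt "0 0 0 -0.0085 0.0053 0 5" --pt "0 0 0 -0.0102 0.0064 0 5"

```text
time: 23.45
tool_pos: [0.57, 0.0268, 0.1008]
ee_rot: [-3.141, -0.523, 1.011]
wrist_force: [0.3, -5.6, 3.7]
width: 0.0119
finger_force: 30.0
```

Run:
```python
from h import *
i=inbed();print(i[0],i[1],'F bed',B.T@i[2]['wrist_force'],i[2]['width'],i[2]['finger_force'])
```

```text
[ 0.0548 -0.2165  0.0365] [ 0.0002 -0.0008 -0.0008] F bed [-2.15486529 -3.26877138  5.47272416] 0.011939883076512932 30.008583962917328
```

Emit:
apply_moves --pt "0 0 0 -0.0017 0.0011 0 5" --pt "0 0 0 -0.0034 0.0021 0 5" --pt "0 0 0 -0.0051 0.0032 0 5" --pt "0 0 0 -0.0068 0.0043 0 5" --pt "0 0 0 -0.0085 0.0053 0 5"

```text
time: 23.95
tool_pos: [0.5621, 0.0316, 0.1009]
ee_rot: [3.141, -0.523, 1.011]
wrist_force: [2.3, -6.6, 3.0]
width: 0.0119
finger_force: 30.0
```

Emit:
apply_moves --pt "0 0 0 -0.0017 0.0011 0 5" --pt "0 0 0 -0.0034 0.0021 0 5" --pt "0 0 0 -0.0051 0.0032 0 5" --pt "0 0 0 -0.0068 0.0043 0 5" --pt "0 0 0 -0.0085 0.0053 0 5"

```text
time: 24.45
tool_pos: [0.5535, 0.0368, 0.1008]
ee_rot: [3.141, -0.523, 1.011]
wrist_force: [2.5, -5.9, 3.3]
width: 0.0119
finger_force: 30.0
```

Emit:
apply_moves --pt "0 0 0 -0.0017 0.0011 0 5" --pt "0 0 0 -0.0034 0.0021 0 5" --pt "0 0 0 -0.0051 0.0032 0 5" --pt "0 0 0 -0.0068 0.0043 0 5" --pt "0 0 0 -0.0085 0.0053 0 5"

```text
time: 24.95
tool_pos: [0.5451, 0.0421, 0.1008]
ee_rot: [3.14, -0.523, 1.011]
wrist_force: [1.7, -6.4, 3.7]
width: 0.0119
finger_force: 30.0
```

```bash
cat > st.py <<'E'
from h import *
i=inbed();print(i[0],i[1],'F bed',B.T@i[2]['wrist_force'],i[2]['width'],i[2]['finger_force'],'value',.235+i[0][1]+.042)
E
python3 st.py
python3 - <<'E'
from h import *
s=snap('wrist');n=B[:,2]
for q in ('driver_a',):
  for d in masks_of('wrist',q):
    m=cv2.morphologyEx(d['mask'].astype('uint8'),cv2.MORPH_OPEN,np.ones((9,9)));cs=cv2.findContours(m,0,1)[0]
    if not cs: continue
    c=max(cs,key=cv2.contourArea)[:,0];P=np.array([B.T@(atplane(s,p,BO+.028*n,n)-BO) for p in c])
    print(q,round(d['score'],2),'x',P[:,0].min().round(4),P[:,0].max().round(4),'y',P[:,1].min().round(4),P[:,1].max().round(4))
E
```

```text
[ 0.0546 -0.1873  0.0366] [0.0012 0.0004 0.0001] F bed [-2.09774675 -4.84092646  5.49659099] 0.0119236530662822 30.019315481185913 value 0.0897
driver_a 0.9 x 0.0217 0.1111 y -0.1463 -0.1091
driver_a 0.81 x -0.0004 0.1105 y -0.0581 -0.0031
driver_a 0.56 x -0.0007 0.1099 y -0.1104 -0.0666
```

Emit:
apply_moves --pt "0 0 0 -0.0017 0.0011 0 5" --pt "0 0 0 -0.0034 0.0021 0 5" --pt "0 0 0 -0.0051 0.0032 0 5" --pt "0 0 0 -0.0068 0.0043 0 5" --pt "0 0 0 -0.0085 0.0053 0 5"

```text
time: 25.55
tool_pos: [0.5368, 0.0472, 0.1008]
ee_rot: [3.14, -0.523, 1.011]
wrist_force: [3.2, -6.2, 2.6]
width: 0.0115
finger_force: 30.0
```

Emit:
apply_moves --pt "0 0 0 -0.0017 0.0011 0 5" --pt "0 0 0 -0.0034 0.0021 0 5" --pt "0 0 0 -0.0051 0.0032 0 5" --pt "0 0 0 -0.0068 0.0043 0 5" --pt "0 0 0 -0.0085 0.0053 0 5"

```text
time: 26.05
tool_pos: [0.5284, 0.0524, 0.1008]
ee_rot: [3.14, -0.523, 1.011]
wrist_force: [3.5, -6.9, 3.6]
width: 0.0118
finger_force: 30.0
```

Emit:
apply_moves --pt "0 0 0 -0.0014 0.0009 0 5" --pt "0 0 0 -0.0028 0.0018 0 5" --pt "0 0 0 -0.0042 0.0027 0 5" --pt "0 0 0 -0.0056 0.0036 0 5" --pt "0 0 0 -0.007 0.0044 0 5"

```text
time: 26.55
tool_pos: [0.5214, 0.0567, 0.1008]
ee_rot: [3.14, -0.522, 1.011]
wrist_force: [2.4, -8.7, 3.5]
width: 0.0123
finger_force: 30.0
```

```bash
python3 st.py
```

```text
[ 0.0544 -0.1594  0.0367] [0.0019 0.0009 0.0006] F bed [-3.54883868 -6.68161039  6.08073872] 0.012270039088316401 30.027266442775726 value 0.11760000000000001
```

Emit:
apply_moves --pt "0 0 0 -0.0007 0.0004 0 5" --pt "0 0 0 -0.0014 0.0009 0 5" --pt "0 0 0 -0.002 0.0013 0 5" --pt "0 0 0 -0.0027 0.0017 0 5" --pt "0 0 0 -0.0034 0.0021 0 5"

```text
time: 27.05
tool_pos: [0.518, 0.0588, 0.1008]
ee_rot: [3.14, -0.522, 1.011]
wrist_force: [2.3, -8.0, 2.6]
width: 0.0119
finger_force: 30.0
```

```bash
python3 st.py
```

```text
[ 0.0544 -0.1555  0.0367] [0.0019 0.0009 0.0006] F bed [-3.54230359 -6.21114051  5.05119574] 0.011929104075661378 30.02706080675125 value 0.1215
```

Emit:
apply_moves --pt "0 0 0 -0.0003 0.0002 0 5" --pt "0 0 0 -0.0007 0.0004 0 5" --pt "0 0 0 -0.001 0.0006 0 5" --pt "0 0 0 -0.0014 0.0009 0 5" --pt "0 0 0 -0.0017 0.0011 0 5"

```text
time: 27.55
tool_pos: [0.5163, 0.0599, 0.1008]
ee_rot: [3.139, -0.522, 1.011]
wrist_force: [2.4, -8.5, 2.5]
width: 0.0119
finger_force: 30.0
```

```bash
python3 st.py
```

```text
[ 0.0544 -0.1535  0.0367] [0.002  0.0009 0.0006] F bed [-3.83423804 -6.53687709  5.13231643] 0.01187218942713134 30.02792000770569 value 0.1235
```

Not snug yet; continuing at 0.3 mm per row.

Emit:
apply_moves --pt "0 0 0 -0.0003 0.0002 0 5" --pt "0 0 0 -0.0006 0.0004 0 5" --pt "0 0 0 -0.0008 0.0005 0 5" --pt "0 0 0 -0.0011 0.0007 0 5" --pt "0 0 0 -0.0013 0.0008 0 5"

```text
time: 28.05
tool_pos: [0.5154, 0.0604, 0.1008]
ee_rot: [3.138, -0.522, 1.011]
wrist_force: [3.6, -8.5, 1.7]
width: 0.0118
finger_force: 30.0
```

```bash
python3 st.py
```

```text
[ 0.0544 -0.1524  0.0367] [0.0024 0.0017 0.0012] F bed [-3.74682854 -7.6173036   4.12595239] 0.011824765481576316 30.03549814224243 value 0.12459999999999999
```

Emit:
apply_moves --pt "0 0 0 -0.0002 0.0001 0 5" --pt "0 0 0 -0.0003 0.0002 0 5" --pt "0 0 0 -0.0005 0.0003 0 5" --pt "0 0 0 -0.0007 0.0004 0 5" --pt "0 0 0 -0.0008 0.0005 0 5"

```text
time: 28.55
tool_pos: [0.5146, 0.0609, 0.1008]
ee_rot: [3.138, -0.522, 1.011]
wrist_force: [3.8, -7.5, 2.0]
width: 0.0117
finger_force: 30.0
```

```bash
python3 st.py
```

```text
[ 0.0544 -0.1515  0.0367] [0.0025 0.0017 0.0012] F bed [-2.78454038 -7.25687482  3.89256712] 0.011663516700384844 30.03601849079132 value 0.1255
```

Emit:
apply_moves --pt "0 0 0 -0.0002 0.0001 0 5" --pt "0 0 0 -0.0003 0.0002 0 5" --pt "0 0 0 -0.0005 0.0003 0 5" --pt "0 0 0 -0.0007 0.0004 0 5" --pt "0 0 0 -0.0008 0.0005 0 5"

```text
time: 29.05
tool_pos: [0.5138, 0.0614, 0.1008]
ee_rot: [3.138, -0.522, 1.011]
wrist_force: [4.5, -7.9, 1.6]
width: 0.0114
finger_force: 30.0
```

```bash
python3 st.py
```

```text
[ 0.0544 -0.1506  0.0367] [0.0025 0.0017 0.0012] F bed [-2.94465303 -7.99816489  3.57758791] 0.011403244733786141 30.03599613904953 value 0.12639999999999998
```

Emit:
apply_moves --pt "0 0 0 -0.0001 0.0001 0 5" --pt "0 0 0 -0.0002 0.0002 0 5" --pt "0 0 0 -0.0004 0.0003 0 5" --pt "0 0 0 -0.0005 0.0003 0 5" --pt "0 0 0 -0.0006 0.0004 0 5"

```text
time: 29.55
tool_pos: [0.5132, 0.0618, 0.1008]
ee_rot: [3.138, -0.522, 1.011]
wrist_force: [4.4, -7.8, 1.6]
width: 0.0117
finger_force: 30.0
```

```bash
python3 st.py
```

```text
[ 0.0544 -0.1499  0.0367] [0.0025 0.0017 0.0013] F bed [-2.84381371 -7.89780487  3.51760351] 0.011674641078482505 30.03637969493866 value 0.1271
```

Emit:
apply_moves --pt "0 0 0 -0.0001 0.0001 0 5" --pt "0 0 0 -0.0002 0.0002 0 5" --pt "0 0 0 -0.0004 0.0003 0 5" --pt "0 0 0 -0.0005 0.0003 0 5" --pt "0 0 0 -0.0006 0.0004 0 5"

```text
time: 30.05
tool_pos: [0.5126, 0.0622, 0.1008]
ee_rot: [3.138, -0.522, 1.011]
wrist_force: [3.9, -9.2, 2.7]
width: 0.0118
finger_force: 30.0
```

```bash
python3 st.py
```

```text
[ 0.0544 -0.1492  0.0367] [0.0026 0.0017 0.0012] F bed [-3.55536381 -8.20476211  5.18141025] 0.011793439634120724 30.037003755569458 value 0.1278
```

Emit:
apply_moves --pt "0 0 0 -0.0001 0.0001 0 5" --pt "0 0 0 -0.0002 0.0002 0 5" --pt "0 0 0 -0.0004 0.0003 0 5" --pt "0 0 0 -0.0005 0.0003 0 5" --pt "0 0 0 -0.0006 0.0004 0 5"

```text
time: 30.55
tool_pos: [0.512, 0.0625, 0.1009]
ee_rot: [3.138, -0.522, 1.011]
wrist_force: [3.9, -8.7, 2.2]
width: 0.012
finger_force: 30.0
```

```bash
python3 st.py
```

```text
[ 0.0544 -0.1485  0.0367] [0.0027 0.0017 0.0012] F bed [-3.54306932 -7.93714588  4.53809582] 0.011960003128440403 30.037299692630768 value 0.1285
```

Emit:
apply_moves --pt "0 0 0 -0.0001 0.0001 0 5" --pt "0 0 0 -0.0002 0.0002 0 5" --pt "0 0 0 -0.0004 0.0003 0 5" --pt "0 0 0 -0.0005 0.0003 0 5" --pt "0 0 0 -0.0006 0.0004 0 5"

```text
time: 31.05
tool_pos: [0.5115, 0.0628, 0.1009]
ee_rot: [3.138, -0.522, 1.011]
wrist_force: [4.5, -8.4, 2.3]
width: 0.0122
finger_force: 30.0
```

```bash
python3 st.py
python3 - <<'E'
from h import *
s=snap('wrist','w9');n=B[:,2]
im=cv2.cvtColor(s['pixels'],cv2.COLOR_RGB2GRAY)
for x in (.08,.095):
    ys=np.arange(-.115,.012,.001);p=proj(s,[BO+B@[x,y,.027] for y in ys]).round().astype(int)
    print(x,p[[0,-1]].tolist(),[(int(round(1000*y)),int(im[v,u])) for y,(u,v) in zip(ys,p) if 0<=v<400 and 0<=u<640 and im[v,u]<190])
E
```

```text
[ 0.0544 -0.1479  0.0367] [0.0029 0.0019 0.0014] F bed [-2.96619716 -8.23396213  4.3546321 ] 0.01219582019099699 30.039407908916473 value 0.1291
0.08 [[264, 203], [54, 203]] [(-115, 117), (-114, 68), (-113, 67), (-112, 72), (-111, 165), (-106, 133), (-97, 161), (-69, 168), (-61, 188), (-60, 157), (-33, 166), (-24, 143), (-23, 186), (3, 188), (4, 83), (5, 89), (6, 90), (7, 90), (8, 86), (9, 154)]
0.095 [[263, 179], [49, 179]] [(-115, 132), (-114, 68), (-113, 70), (-112, 67), (-111, 153), (-106, 115), (-105, 152), (-69, 179), (-33, 161), (3, 123), (4, 87), (5, 89), (6, 92), (7, 91), (8, 83), (9, 171)]
```

The row edges sit at −105, −69, −33 and +3 mm, so the drivers are already tight and my y-zero is about 3 mm off. Contact with the fixed cheek is imminent, so I'll creep.

Emit:
apply_moves --pt "0 0 0 -0.0001 0 0 5" --pt "0 0 0 -0.0002 0.0001 0 5" --pt "0 0 0 -0.0003 0.0002 0 5" --pt "0 0 0 -0.0004 0.0003 0 5" --pt "0 0 0 -0.0005 0.0003 0 5"

```text
time: 31.6
tool_pos: [0.5115, 0.0628, 0.1008]
ee_rot: [3.137, -0.522, 1.011]
wrist_force: [6.1, -8.8, 1.0]
width: 0.0119
finger_force: 30.0
```

```bash
python3 st.py
```

```text
[ 0.0544 -0.1479  0.0367] [0.0034 0.0029 0.0022] F bed [-3.08938034 -9.84669884  2.95997723] 0.011939567323414198 30.048728585243225 value 0.1291
```

Emit:
apply_moves --pt "0 0 0 -0.0001 0 0 5" --pt "0 0 0 -0.0002 0.0001 0 5" --pt "0 0 0 -0.0003 0.0002 0 5" --pt "0 0 0 -0.0004 0.0003 0 5" --pt "0 0 0 -0.0005 0.0003 0 5"

```text
time: 32.1
tool_pos: [0.5115, 0.0628, 0.1008]
ee_rot: [3.135, -0.522, 1.01]
wrist_force: [8.5, -8.6, -0.9]
width: 0.0117
finger_force: 30.1
```

```bash
python3 st.py
```

```text
[ 0.0544 -0.1479  0.0367] [0.0039 0.0038 0.0029] F bed [ -2.84065533 -11.7536519    0.60471705] 0.011654254504031736 30.05922943353653 value 0.1291
```

Snug: the tool stopped and the force rose from 8 to 12 N. I'll unload the 1 mm of windup, open and retreat square to the bed.

Emit:
apply_moves --pt "0 0 0 0.0004 -0.0002 0 5" --pt "0 0 0 0.0008 -0.0005 0 5" --pt "0 0 0 0.0008 -0.0005 0 20" --pt "0 0 0 0.0008 -0.0005 0 30" --pt "0 0 0 0.0008 -0.0005 0 30"

```text
time: 32.6
tool_pos: [0.5084, 0.066, 0.0993]
ee_rot: [-3.135, -0.524, 1.009]
wrist_force: [0.8, -0.5, 0.2]
width: 0.0278
finger_force: 0.0
```

```bash
python3 st.py
```

```text
[ 0.0545 -0.1435  0.0348] [-0.003  -0.0048 -0.0024] F bed [ 0.07476541 -0.9846057   0.15753585] 0.02776058962212049 0.0 value 0.1335
```

Emit:
apply_moves --pt "0 0 0 0 0 0 32" --pt "0 0 0 -0.003 -0.005 0.01 32" --pt "0 0 0 -0.008 -0.013 0.026 32" --pt "0 0 0 -0.016 -0.025 0.052 32" --pt "0 0 0 -0.025 -0.04 0.082 32"

```text
time: 33.1
tool_pos: [0.4836, 0.0251, 0.1828]
ee_rot: [-3.136, -0.523, 1.01]
wrist_force: [0.5, -0.7, 1.0]
width: 0.0298
finger_force: 0.0
```

Emit:
apply_moves --pt "0 0 0 -0.005 -0.008 0.017 32" --pt "0 0 0 -0.005 -0.008 0.017 32" --pt "0 0 0 -0.005 -0.008 0.017 32" --pt "0 0 0 -0.005 -0.008 0.017 32" --pt "0 0 0 -0.005 -0.008 0.017 32"

```text
time: 33.6
tool_pos: [0.4791, 0.0176, 0.1977]
ee_rot: [-3.135, -0.523, 1.009]
wrist_force: [0.2, -0.2, -0.3]
width: 0.0301
finger_force: 0.0
```

Run:
```python
from h import *
print(*inbed()[:2])
s=snap('wrist','w10');n=B[:,2]
im=cv2.cvtColor(s['pixels'],cv2.COLOR_RGB2GRAY)
def prof(pts,lo=0,hi=190):
    p=proj(s,[BO+B@v for v in pts]).round().astype(int)
    return [(int(im[v,u]) if 0<=v<400 and 0<=u<640 else -1) for u,v in p]
ys=np.arange(-.125,.014,.001)
for x in (.03,.06,.09): print('x',x,[(round(1000*y),g) for y,g in zip(ys,prof([[x,y,.027] for y in ys])) if g<190])
xs=np.r_[np.arange(-.008,.008,.001),np.arange(.096,.115,.001)]
for y in (-.09,-.055,-.012): print('y',y,[(round(1000*x),g) for x,g in zip(xs,prof([[x,y,.028] for x in xs]))])
t=np.arange(-.19,-.1,.002);print('tab',[(round(1000*y),g) for y,g in zip(t,prof([[.055,y,.064] for y in t])) if g<60])
```

```text
[ 0.0547 -0.1445  0.1483] [-0.0026 -0.0047 -0.0019]
x 0.03 [(-125, 88), (-124, 128), (-123, 181), (-122, 183), (-121, 178), (-120, 165), (-119, 155), (-118, 153), (-117, 156), (-116, 158), (-115, 160), (-114, 97), (-113, 67), (-112, 133), (-111, 188), (-110, 189), (-109, 188), (-106, 150), (-34, 187), (3, 136), (4, 86), (5, 83), (6, 85), (7, 85), (8, 84), (9, 124)]
x 0.06 [(-125, 184), (-124, 186), (-123, 186), (-122, 189), (-121, 177), (-120, 161), (-119, 156), (-118, 154), (-117, 153), (-116, 155), (-115, 160), (-114, 159), (-113, 96), (-112, 65), (-111, 127), (-110, 189), (-109, 186), (-107, 180), (-106, 124), (-34, 186), (3, 135), (4, 87), (5, 86), (6, 87), (7, 86), (8, 84), (9, 124)]
x 0.09 [(-124, 187), (-123, 187), (-122, 187), (-121, 175), (-120, 161), (-119, 155), (-118, 153), (-117, 156), (-116, 158), (-115, 159), (-114, 161), (-113, 100), (-112, 60), (-111, 101), (-110, 188), (-109, 185), (-108, 187), (-107, 183), (-106, 126), (-105, 188), (-69, 169), (-34, 180), (3, 162), (4, 88), (5, 85), (6, 87), (7, 87), (8, 85), (9, 167)]
y -0.09 [(-8, 146), (-7, 148), (-6, 146), (-5,
[... 528 characters left out ...]
96, 228), (97, 229), (98, 230), (99, 233), (100, 231), (101, 197), (102, 120), (103, 59), (104, 58), (105, 59), (106, 49), (107, 54), (108, 65), (109, 59), (110, 48), (111, 44), (112, 48), (113, 47), (114, 40), (115, 35)]
y -0.012 [(-8, 127), (-7, 127), (-6, 172), (-5, 172), (-4, 209), (-3, 195), (-2, 199), (-1, 202), (0, 199), (1, 198), (2, 198), (3, 197), (4, 198), (5, 209), (6, 215), (7, 215), (96, 225), (97, 225), (98, 227), (99, 230), (100, 216), (101, 154), (102, 148), (103, 114), (104, 85), (105, 87), (106, 93), (107, 91), (108, 91), (109, 92), (110, 91), (111, 91), (112, 92), (113, 92), (114, 91), (115, 91)]
tab [(-154, 58), (-152, 30), (-150, 36), (-148, 34), (-146, 34), (-144, 36)]
```

All three drivers are tight and parallel, with seams at −106, −70, −34 and +3 mm all along the slope. The upper ends are level within 1 mm, and the arm is clear. Handing in.

```bash
python3 -c "
from bench import *
print(close_job())"
```

```text
the job is handed in; nothing more can be done
None
```

I've handed the job in: by my camera check the two white drivers lie on the bed beside driver_a, lower ends at the lip, in one tight row against the fixed cheek; pushing stopped when the tool stalled and its force rose from about 8 to 12 N, and `close_job()` returned no verdict.

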